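# Close and latch the parts organiser

## Robot

A 7-joint arm with a two-finger parallel gripper is mounted at the origin on the work surface; the furniture and walls round the work are solid. World frame = base frame: x ahead of the robot, y to its left, z up, the work surface at z = 0. Lengths are in m, angles in rad, forces in N, time in s.
With the tool pointing down it reaches from about 0.35 to 0.775 m from the base axis. Payload 3.1 kg.
Tool frame: the origin (TCP) lies midway between the tips of the shut fingers; the grasp point (between the pads) lies r.pinch_z behind it (r.pinch_z is the distance from the TCP to the grasp point, in m); z points along the fingers, y is the line along which they close (so a half turn about z gives the same grasp; the last joint's range is limited). The gripper opens to 85 mm and grips with 20 to 120 N. Pads are 22 mm wide; open, the fingers measure 114 mm over their backs; the gripper's body (76 mm by 85 mm) begins 54 mm behind the grasp point. The pads swing forward as they close: fully open they stand 13 mm farther back than shut.
Start: joints at [1.169, 0.311, 0.014, 1.512, -0.004, 1.319, -0.027], TCP at [0.194, -0.515, 0.231] pointing down, gripper open.
Joint ranges: [-2.7, 2.7], [-0.3, 1.91], [-1.27, 1.3], [0.12, 2.57], [-1.44, 4.58], [0.2, 2.03], [-3.05, 3.05]. Speed limits (rad/s): [2.79, 2.79, 3.14, 3.14, 3.14, 3.14, 3.14].

## Interface

Orientations are given as a unit quaternion [w, x, y, z].
In Python, from bench import r, snapshot, sign_off, masks_of gives the robot as it stands.
- The arm moves only by the shell command python3 -m jog 'ROWS'. ROWS is text: rows parted by semicolons, each of 5 numbers parted by spaces: the closure, from 0 (fully open) to 1 (shut), then the shift along the tool's x, y, z in m, then the turn about the tool's z in degrees. In form: grip x y z spin; .... A call has 1 to 5 rows; each row shifts and turns the commanded pose from where the row before left it, along the tool's axes as they then stand; what a row does not reach is not made up. A row lasts 1/10 s, in which the tool goes at most 50 mm and 8.59 degrees, less where a joint would pass 70% of its speed; a pose out of reach is approached as far as the arm can. A call with a gripper value outside its range is refused whole. The fingers move at their own pace and stop on an object; the grip force is fixed at half the most. Time passes only in rows, so rows that do not move let the fingers close. It gives the time, the measured TCP pose, the force, the opening and the grip force at its end, in the units of the state.
- r.get_obs(): the state, without advancing time (a new reading comes with each control period).
- snapshot(name): name is "side" or "top" or "wrist"; returns a dict with "color" (420x560x3 uint8, blue, green, red), "fx", "fy", "cx", "cy" (pixels), "position" and "attitude" of the camera in the world. Camera axes: x right, y down, z forward; pixel columns grow to the right and rows downward; lengths in m; the calibration is good to about 2 mm. A picture is of the moment at which its call begins. There is no depth.
- sign_off(): hands the job in; it is judged then, once.
Trained networks look in the newest picture that a camera, given by its name, has taken for a name from the list of things; names that differ only in an ending like _2 or _b are one class to them, and where a whole thing is asked for, a point or a joint stands for the part that bears it (a point fixed in the world has none). Each returns a list of dicts, best first, with "score" (0 to 1); they miss things now and then, are a little off and sometimes report something else, mostly with a low value. They report only what shows in the picture. A call takes as long as a camera call.
- masks_of(camera, name): "region" (420x560 bool, what is visible of it) and "uv" ([column, row] in pixels, amid what is visible of it).
The state is a dict: "clock": time; "joint_positions": joint angles; "joint_velocities": joint speeds; "joint_torque": joint torques, N m; "ee_pos": TCP position; "tool_rot": TCP orientation; "ft_force": force on the tool from outside, world axes, zero at the start; "moment": the same for the moment, N m; "opening": finger opening in m; "grasp_force": force on a finger pad.
Only numpy, scipy, OpenCV 4.12 (cv2) and the standard library are available. Lean on these libraries where they do the work, as an engineer would, in place of code of your own. Each camera call takes 0.05 s, during which the arm holds its last target. There are 200 camera calls.

## Task

Close up the small grey parts organiser: with the fingertips push both of its open drawers fully home, and only then swing the turn-latch on its front down to the robot's right until it lies level across both drawers. Nothing is to be lifted; do not shove the organiser along the worktop, leave the things on and around it where they are, and finish clear of it.

Things in the scene. Friction and masses are not known exactly. Their poses are not given: they have to be found in the camera images.
- organiser: Small grey steel chest, 140 deep (x) x 310 wide (y) x 125 tall mm, about 3 to 4 kg, standing loose on the worktop, with two drawers side by side and a 36 wide post (gap of 40 between the fronts) between them. Origin: centre of its underside. x points from its front to its back (away from the robot), y to the left, z up. Its front edge is at x = -70 mm.
- drawer_left (a joint): How far the left drawer (as the robot sees it) is pulled out, m: 0 = fully home, the outer face of its front then 8 mm in front of the organiser's front edge; grows as it slides out toward the organiser's -x, at most 0.10. Friction about 1.5 N plus a little damping; it stays where it is left, with no spring or catch.
- drawer_right (a joint): How far the right drawer (as the robot sees it) is pulled out, m: 0 = fully home, the outer face of its front then 8 mm in front of the organiser's front edge; grows as it slides out toward the organiser's -x, at most 0.10. Friction about 1.5 N plus a little damping; it stays where it is left, with no spring or catch.
- drawer_left_front (a point): Middle of the bare upper part of the left drawer's outer front face, 85 mm above the worktop; moves with the drawer. The flat aluminium front is 127 wide (y) and reaches from 18 to 112 mm above the worktop. A pull lip 64 wide juts 12 mm out from the face, 33 to 45 mm above the worktop; above it the face is flat. Axes as the organiser's.
- drawer_right_front (a point): Middle of the bare upper part of the right drawer's outer front face, 85 mm above the worktop; moves with the drawer. The flat aluminium front is 127 wide (y) and reaches from 18 to 112 mm above the worktop. A pull lip 64 wide juts 12 mm out from the face, 33 to 45 mm above the worktop; above it the face is flat. Axes as the organiser's.
- latch (a joint): Turn of the latch, rad: 0 = upright, knob straight above the pivot (open; it starts near here); grows clockwise as the robot sees it, the knob going right (organiser's -y) and down; 1.571 = level, against its stop, barring both drawers. Held by friction, about 0.06 N m (1.5 N at the knob): it stays where it is left. Beyond about 0.2 it stands in the drawers' way.
- latch_pivot (a point): The latch's turning point, on the post between the drawers, 58 mm above the worktop and 17 mm in front of the organiser's front edge. The axis runs along the organiser's x.
- latch_knob (a point): Middle of the black knob, a round pin 16 mm across along the organiser's x, 40 mm from the pivot's axis; its thick part is 27 to 40 mm in front of the organiser's front edge (stem from 20 mm). The latch is a flat steel bar 14 wide, 14 to 20 mm in front of that edge, reaching 50 mm from the pivot on the knob's side and 41 mm on the other.
- offcut_0: Flat wooden offcut 45x140x19, lying on the rear half of the organiser's top; to be left where it is. Origin: centre of its underside.
- screw_jar: White jar with a red cap, 68 across, 92 tall, standing beside the organiser; to be left where it is. Origin: centre of its underside.
- tape_measure: Yellow tape measure 36x82x67, standing beside the organiser; to be left where it is. Origin: centre of its underside.
- screwdriver_a: Screwdriver, teal handle, 29x212x30, lying in front of the organiser; to be left where it is. Origin: centre of its underside.
- marker: Black and white marker 21x138x18, lying to the front left; to be left where it is. Origin: centre of its underside.
- masking_tape: Roll of masking tape, 98 across, 36 high, lying to the front right; to be left where it is. Origin: centre of its underside.

How it is judged:
By the outcome, as a careful person would: the job done as asked, in the order asked, and still so for the second after the job is handed in, with the robot touching nothing.
It also fails if it takes over 64 s, if anything falls off the work surface, if the arm or the gripper's body presses on something with over 40 N, if the wrist force passes 120 N, or if a joint passes its speed limit or range.

## Working session

There is one attempt and no reset: what is moved stays moved. The work goes in short steps, Python scripts to look and compute and a shell command to move; the robot and the scene stay as the last step left them, time stands still between calls to the robot, and variables do not carry over. Pictures are saved under pics/ and viewed, at most 10 in all, crops included, and the job is handed in when it is done.

```bash
ls; mkdir -p pics; python3 - <<'E'
from bench import r,snapshot,masks_of
import cv2,numpy as np
o=r.get_obs();print(o['clock'],o['ee_pos'],o['tool_rot'],o['opening'],r.pinch_z)
ims=[]
for c in ['side','top']:
    s=snapshot(c);cv2.imwrite(f'pics/{c}0.png',s['color']);print(c,s['fx'],s['fy'],s['cx'],s['cy'],s['position'],s['attitude'])
    for n in ['organiser','drawer_left_front','drawer_right_front','latch_knob','latch_pivot','latch','offcut_0','screw_jar','tape_measure','screwdriver_a','marker','masking_tape']:
        for m in masks_of(c,n)[:2]:
            ys,xs=np.where(m['region']);print(n,round(m['score'],2),np.round(m['uv']),len(xs),(xs.min(),xs.max(),ys.min(),ys.max()) if len(xs) else '')
E
```

```text
pics
0.0 [ 0.19340058 -0.51407405  0.23019742] [-1.17781730e-03  9.83852691e-01  1.78976052e-01 -2.61779016e-04] 0.08527812436357352 0.0187
side 443.6565902252 443.6565902252 277.99589720358676 211.911848283579 [0.36863649 0.98874678 0.5782749 ] [ 0.05970142 -0.07377042  0.8396634  -0.53475138]
organiser 0.91 [252. 220.] 4395 (np.int64(225), np.int64(293), np.int64(180), np.int64(274))
drawer_left_front 0.55 [267. 236.] 783 (np.int64(253), np.int64(280), np.int64(211), np.int64(254))
drawer_right_front 0.94 [281. 207.] 788 (np.int64(262), np.int64(293), np.int64(187), np.int64(234))
latch_knob 0.62 [266. 212.] 42 (np.int64(267), np.int64(273), np.int64(209), np.int64(219))
latch_pivot 0.83 [253. 220.] 4430 (np.int64(225), np.int64(293), np.int64(180), np.int64(274))
offcut_0 0.49 [227. 189.] 177 (np.int64(223), np.int64(234), np.int64(179), np.int64(201))
screw_jar 0.84 [260. 277.] 1432 (np.int64(246), np.int64(277), np.int64(252), np.int64(302))
tape_measure 0.61 [281. 194.] 44 (np.int64(277), np.int64(285), np.int64(191), np.int64(196))
screwdriver_a 0.6 [325. 247.] 321 (np.int64(3
[... 1115 characters left out ...]
4(266), np.int64(274), np.int64(192), np.int64(204))
offcut_0 0.74 [281. 137.] 1211 (np.int64(254), np.int64(313), np.int64(126), np.int64(149))
screw_jar 0.58 [178. 209.] 861 (np.int64(164), np.int64(196), np.int64(193), np.int64(227))
tape_measure 0.62 [357. 202.] 491 (np.int64(341), np.int64(372), np.int64(194), np.int64(211))
screwdriver_a 0.74 [261. 258.] 554 (np.int64(238), np.int64(321), np.int64(254), np.int64(265))
marker 0.9 [199. 267.] 314 (np.int64(197), np.int64(205), np.int64(239), np.int64(292))
marker 0.61 [281. 139.] 1142 (np.int64(254), np.int64(313), np.int64(127), np.int64(149))
masking_tape 0.93 [366. 242.] 720 (np.int64(341), np.int64(380), np.int64(232), np.int64(272))
```

```bash
python3 - <<'E'
import cv2
a=cv2.imread('pics/top0.png')[110:310,150:400];cv2.imwrite('pics/t1.png',cv2.resize(a,(750,600),interpolation=2))
a=cv2.imread('pics/side0.png')[160:320,200:400];cv2.imwrite('pics/s1.png',cv2.resize(a,(750,600),interpolation=2))
E
```

```text
(no output)
```

View pics/t1.png

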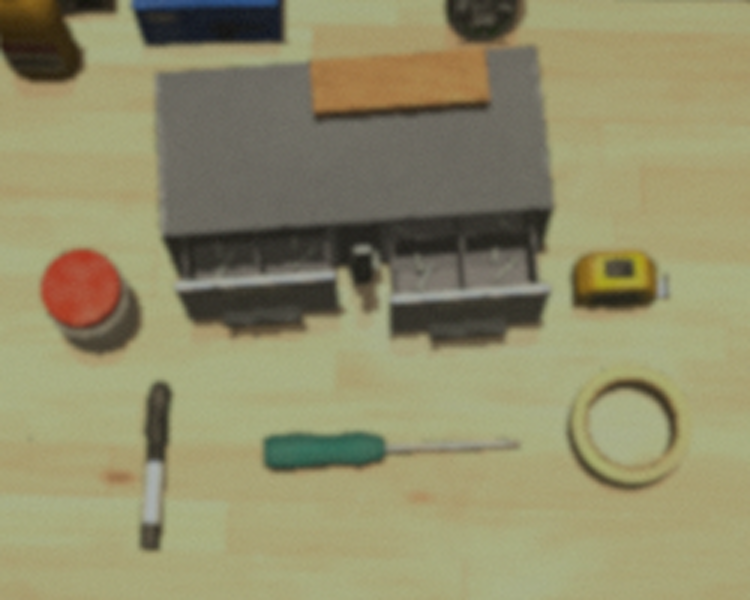

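View pics/s1.png

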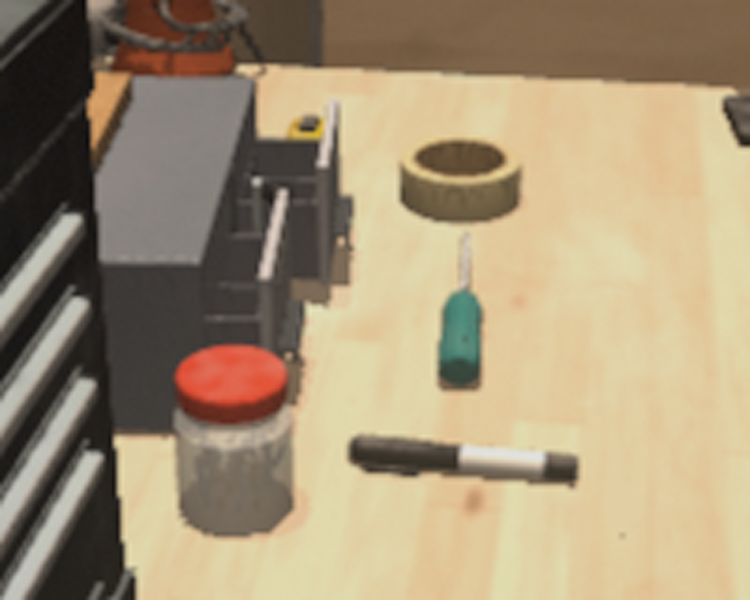

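The top picture shows the organiser, slightly yawed. In full-frame pixels its top corners are at about (203,134), (329,126), (333,179) and (205,189). Both drawers are out, the right one further, and the black knob is near (271,193). The screwdriver lies in front, the jar left, the tape measure right. The side picture agrees.

```bash
cat > h.py <<'E'
import numpy as np
from scipy.spatial.transform import Rotation as R
CAM={'side':(443.6566,277.996,211.912,[0.36863649,0.98874678,0.5782749],[0.05970142,-0.07377042,0.8396634,-0.53475138]),
'top':(545.24892,276.0343,206.235,[0.20259383,-0.05802643,1.33784296],[-0.1038796,0.70951666,-0.6902016,0.09704063])}
def onz(c,uv,z):
    f,cx,cy,p,q=CAM[c];d=R.from_quat(q,scalar_first=True).apply([(uv[0]-cx)/f,(uv[1]-cy)/f,1]);p=np.array(p)
    return p+d*(z-p[2])/d[2]
def proj(c,P):
    f,cx,cy,p,q=CAM[c];v=R.from_quat(q,scalar_first=True).inv().apply(np.array(P)-p)
    return np.array([cx+f*v[...,0]/v[...,2],cy+f*v[...,1]/v[...,2]]).T
E
python3 - <<'E'
from h import *
np.set_printoptions(precision=4,suppress=True)
T=lambda x,y:(150+x/3,110+y/3); S=lambda x,y:(200+x/3.75,160+y/3.75)
for n,uv,z in [('BL',T(158,73),.125),('BR',T(537,47),.125),('FR',T(551,208),.125),('FL',T(164,237),.125),
 ('dL l',T(178,290),.112),('dL r',T(338,277),.112),('dR l',T(390,299),.112),('dR r',T(548,287),.112),('knob top far',T(360,247),.106),('sd tip',T(518,443),.01),('sd h',T(265,450),.02),('jar cap',T(82,287),.092),('tape',T(612,270),.067),('mask',T(630,425),.036)]:print('top',n,onz('top',uv,z))
for n,uv,z in [('FR',S(255,80),.125),('FL',S(205,262),.125),('dL l',S(264,275),.112),('dL r',S(284,192),.112),('dR l',S(324,163),.112),('dR r',S(336,104),.112)]:print('side',n,onz('side',uv,z))
from scipy.optimize import least_squares
obs=[('top',T(158,73),(.07,.155,.125)),('top',T(537,47),(.07,-.155,.125)),('top',T(551,208),(-.07,-.155,.125)),('top',T(164,237),(-.07,.155,.125)),('side',S(255,80),(-.07,-.155,.125)),('side',S(205,262),(-.07,.155,.125))]
dr=[('top',T(178,290),.1475,0),('top',T(338,277),.02,0),('side',S(264,275),.1475,0),('side',S(284,192),.02,0),('top',T(390,299),-.02,1),('top',T(548,287),-.1475,1),('side',S(324,163),-.02,1),('side',S(336,104),-.1475,1)]
def res(p):
    x,y,a=p[:3];M=R.from_euler('z',a).as_matrix();o=[]
    for c,uv,P in obs:o+=list(proj(c,M@np.array(P)+[x,y,p[5]])-uv)
    for c,uv,yy,i in dr:o+=list(proj(c,M@np.array([-.074-p[3+i],yy,.112])+[x,y,p[5]])-uv)
    return o
f=least_squares(res,[.4,0,0,.04,.06,0],loss='soft_l1');print(f.x,'z offset last');print(np.round(res(f.x),1).reshape(-1,2).tolist())
E
```

```text
top BL [0.7339 0.1411 0.125 ]
top BR [ 0.7645 -0.1635  0.125 ]
top FR [ 0.6274 -0.1746  0.125 ]
top FL [0.5955 0.1272 0.125 ]
top dL l [0.5565 0.1154 0.112 ]
top dL r [ 0.5704 -0.0092  0.112 ]
top dR l [ 0.5536 -0.0503  0.112 ]
top dR r [ 0.5666 -0.1734  0.112 ]
top knob top far [ 0.5974 -0.0255  0.106 ]
top sd tip [ 0.4624 -0.1582  0.01  ]
top sd h [0.449  0.0488 0.02  ]
top jar cap [0.5627 0.1947 0.092 ]
top tape [ 0.5958 -0.2295  0.067 ]
top mask [ 0.4746 -0.2467  0.036 ]
side FR [ 0.6287 -0.1683  0.125 ]
side FL [0.5954 0.1324 0.125 ]
side dL l [0.5625 0.1193 0.112 ]
side dL r [0.5735 0.0004 0.112 ]
side dR l [ 0.5552 -0.0506  0.112 ]
side dR r [ 0.5651 -0.1602  0.112 ]
[ 0.6822 -0.0176  0.1034  0.0333  0.056  -0.0036] z offset last
[[-0.9, -0.1], [0.3, -0.6], [1.7, 0.1], [-0.7, 0.0], [0.9, -0.1], [-0.1, 0.8], [-0.8, -1.1], [-0.1, -0.8], [1.1, 1.2], [0.8, -0.2], [0.2, -0.1], [1.7, -0.1], [0.1, 1.2], [-0.0, -1.1]]
```

```bash
python3 -m jog '1 0 0 0 7.35; 1 0 0 0 7.35; 1 .030 -.030 0 0; 1 .030 -.030 0 0; 1 .030 -.030 0 0'; python3 -m jog '1 .030 -.030 0 0; 1 .030 -.030 0 0; 1 .030 -.030 0 0; 1 .030 -.030 0 0; 1 .030 -.030 0 0'
cat > st.py <<'E'
from h import *
from bench import r
def st(O=(.6822,-.0176,.1034)):
    o=r.get_obs();p=np.array(o['ee_pos']);M=R.from_euler('z',O[2])
    q=R.from_quat(o['tool_rot'],scalar_first=True).as_matrix()
    print('t',round(o['clock'],2),'org-frame mm',np.round(1e3*M.inv().apply(p-[O[0],O[1],0]),1),'yawerr deg',round(np.degrees(np.arctan2(q[1,0],q[0,0])-O[2]),2),'tilt',np.round(q[:2,2],3),'F',np.round(M.inv().apply(o['ft_force']),2),'open',round(o['opening'],3))
if __name__=='__main__':st()
E
python3 st.py
```

```text
clock: 1.8
ee_pos: [0.2747, -0.4149, 0.2313]
tool_rot: [0.0, 0.999, 0.051, 0.0]
ft_force: [-0.2, -0.7, -0.4]
opening: 0.0121
grasp_force: 0.0
clock: 2.3
ee_pos: [0.4086, -0.25, 0.2316]
tool_rot: [0.0, 0.999, 0.052, 0.0]
ft_force: [0.6, -0.1, -0.1]
opening: -0.0002
grasp_force: 0.0
t 2.3 org-frame mm [-296.1 -202.9  231.6] yawerr deg -0.02 tilt [ 0.001 -0.001] F [ 0.62 -0.14 -0.12] open -0.0
```

```bash
python3 -m jog '1 .030 -.030 0 0; 1 .030 -.030 0 0; 1 .030 -.030 0 0; 1 .030 -.030 .020 0; 1 0 0 .040 0'>/dev/null; python3 -m jog '1 0 0 .040 0; 1 0 0 .040 0; 1 0 0 .006 0; 1 0 0 0 0'; python3 st.py; python3 - <<'E'
from bench import snapshot
import cv2
s=snapshot('side');a=s['color'][140:300,200:400]
w=snapshot('wrist')['color']
b=cv2.resize(a,(500,400),interpolation=2);c=cv2.resize(w,(300,225))
import numpy as np
o=np.zeros((400,800,3),np.uint8);o[:,:500]=b;o[:225,500:]=c
cv2.imwrite('pics/s2.png',o)
E
```

```text
clock: 3.2
ee_pos: [0.5139, -0.1195, 0.0847]
tool_rot: [-0.0, 0.999, 0.052, -0.001]
ft_force: [0.4, -0.0, 0.8]
opening: 0.0001
grasp_force: 0.0
t 3.2 org-frame mm [-177.9  -84.    84.7] yawerr deg -0.01 tilt [-0.002  0.001] F [ 0.38 -0.04  0.75] open 0.0
```

View pics/s2.png

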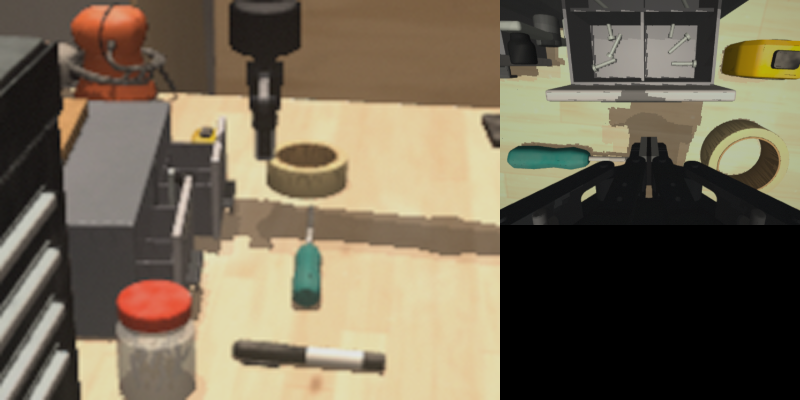

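The side view shows the shut fingers at about (265,155) in the crop, centred in front of the right drawer and clear of it. The wrist view agrees.

```bash
python3 -m jog '1 .010 0 0 0; 1 .010 0 0 0; 1 .010 0 0 0; 1 .005 0 0 0; 1 .005 0 0 0'; python3 st.py;python3 -m jog '1 .008 0 0 0; 1 .008 0 0 0; 1 .006 0 0 0; 1 .006 0 0 0; 1 .006 0 0 0'; python3 st.py; python3 -m jog '1 .005 0 0 0; 1 .003 0 0 0; 1 0 0 0 0'; python3 st.py
```

```text
clock: 3.8
ee_pos: [0.5545, -0.1154, 0.0853]
tool_rot: [0.0, 0.999, 0.052, -0.001]
ft_force: [-1.0, 0.6, 0.6]
opening: -0.0
grasp_force: 0.8
t 3.8 org-frame mm [-137.1  -84.1   85.3] yawerr deg 0.0 tilt [-0.001 -0.   ] F [-0.97  0.74  0.61] open -0.0
clock: 4.3
ee_pos: [0.5885, -0.112, 0.085]
tool_rot: [0.0, 0.999, 0.052, -0.0]
ft_force: [-1.0, -0.2, 0.4]
opening: -0.0001
grasp_force: 0.9
t 4.3 org-frame mm [-103.   -84.2   85. ] yawerr deg -0.01 tilt [-0.001 -0.   ] F [-1.01 -0.06  0.42] open -0.0
clock: 4.6
ee_pos: [0.597, -0.1109, 0.0853]
tool_rot: [-0.0, 0.999, 0.052, 0.001]
ft_force: [0.3, 0.3, -0.1]
opening: -0.0001
grasp_force: 0.1
t 4.6 org-frame mm [-94.4 -84.   85.3] yawerr deg 0.01 tilt [0.001 0.   ] F [ 0.3   0.31 -0.08] open -0.0
```

```bash
python3 -m jog '1 .002 0 0 0; 1 0 0 0 0'>/dev/null; python3 st.py;python3 -m jog '1 .0015 0 0 0; 1 0 0 0 0'>/dev/null; python3 st.py; python3 -m jog '1 .001 0 0 0; 1 0 0 0 0' >/dev/null; python3 st.py
```

```text
t 4.8 org-frame mm [-93.  -84.1  85.3] yawerr deg -0.0 tilt [0. 0.] F [-0.58 -0.15 -0.12] open -0.0
t 5.0 org-frame mm [-91.6 -84.   85.4] yawerr deg -0.0 tilt [0. 0.] F [-0.26 -0.53 -0.54] open -0.0
t 5.2 org-frame mm [-90.6 -84.1  85.4] yawerr deg -0.0 tilt [0. 0.] F [-0.86  0.26 -0.3 ] open 0.0
```

```bash
python3 -m jog '1 .001 0 0 0; 1 0 0 0 0'>/dev/null; python3 st.py
```

```text
t 5.4 org-frame mm [-89.5 -84.1  85.4] yawerr deg -0.0 tilt [0. 0.] F [-2.5   0.33  0.36] open -0.0
```

```bash
python3 -m jog '1 .001 0 0 0; 1 0 0 0 0'>/dev/null; python3 st.py
```

```text
t 5.6 org-frame mm [-88.5 -84.1  85.3] yawerr deg 0.0 tilt [0. 0.] F [-1.31  0.13  0.53] open 0.0
```

```bash
python3 -m jog '1 .001 0 0 0; 1 0 0 0 0'>/dev/null; python3 st.py
```

```text
t 5.8 org-frame mm [-87.5 -84.1  85.3] yawerr deg -0.0 tilt [0. 0.] F [-2.03  0.38  0.91] open -0.0
```

```bash
python3 -m jog '1 .001 0 0 0; 1 0 0 0 0'>/dev/null; python3 st.py
```

```text
t 6.0 org-frame mm [-86.5 -84.1  85.3] yawerr deg -0.0 tilt [0. 0.] F [-0.41  0.06  0.58] open -0.0
```

```bash
python3 -m jog '1 .001 0 0 0; 1 0 0 0 0'>/dev/null; python3 st.py
```

```text
t 6.2 org-frame mm [-86.5 -84.1  85.2] yawerr deg -0.01 tilt [-0.002 -0.   ] F [-3.83  0.67  2.64] open 0.0
```

```bash
python3 - <<'E'
from bench import snapshot
import cv2,numpy as np
s=snapshot('side')['color'][165:255,210:310];t=snapshot('top')['color'][150:240,230:330]
cv2.imwrite('pics/h3.png',np.hstack([cv2.resize(s,(400,360),interpolation=2),cv2.resize(t,(400,360),interpolation=2)]))
E
```

```text
(no output)
```

View pics/h3.png

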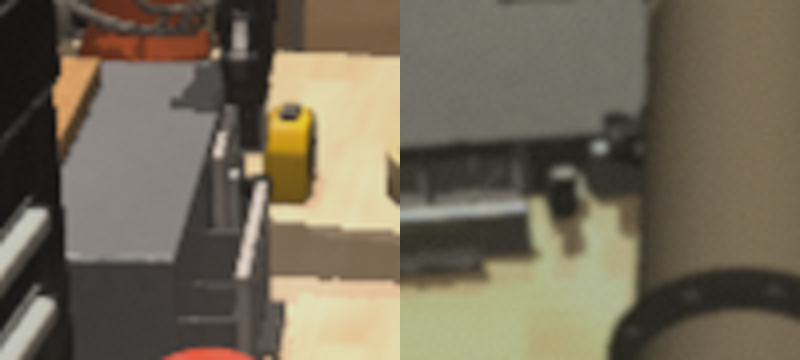

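The side crop shows the right drawer front nearly flush with the carcass, and the TCP has stopped advancing while force rises, so it is at its stop. One more small press will confirm it.

```bash
python3 -m jog '1 .001 0 0 0; 1 0 0 0 0'>/dev/null; python3 st.py; python3 -m jog '1 0 0 0 0; 1 0 0 0 0'>/dev/null; python3 st.py
```

```text
t 6.5 org-frame mm [-86.5 -84.2  85.2] yawerr deg -0.02 tilt [-0.004 -0.   ] F [-5.86  0.95  4.93] open -0.0
t 6.7 org-frame mm [-86.5 -84.2  85.2] yawerr deg -0.02 tilt [-0.004 -0.   ] F [-6.7   0.72  4.51] open -0.0
```

```bash
python3 -m jog '1 -.030 0 0 0; 1 -.040 0 0 0; 1 0 -.042 0 0; 1 0 -.042 0 0; 1 0 -.042 0 0'>/dev/null; python3 -m jog '1 0 -.0415 0 0; 1 0 0 0 0; 1 .010 0 0 0; 1 .010 0 0 0; 1 .008 0 0 0' >/dev/null; python3 st.py;python3 -m jog '1 .008 0 0 0; 1 .008 0 0 0; 1 .007 0 0 0; 1 .005 0 0 0; 1 .005 0 0 0'>/dev/null; python3 st.py; python3 -m jog '1 .002 0 0 0; 1 .001 0 0 0; 1 0 0 0 0' >/dev/null; python3 st.py
```

```text
t 7.7 org-frame mm [-124.6   81.1   85.3] yawerr deg -0.21 tilt [ 0.002 -0.001] F [ 0.19  0.13 -0.77] open 0.0
t 8.2 org-frame mm [-93.7  83.1  84.9] yawerr deg -0.02 tilt [-0.001 -0.   ] F [-1.5  -0.8   0.07] open 0.0
t 8.5 org-frame mm [-90.6  83.6  85.3] yawerr deg 0.01 tilt [0. 0.] F [-0.71  0.48 -1.11] open -0.0
```

```bash
python3 -m jog '1 .0015 0 0 0; 1 .0015 0 0 0; 1 0 0 0 0'>/dev/null; python3 st.py; python3 -m jog '1 .001 0 0 0; 1 0 0 0 0'>/dev/null; python3 st.py; python3 -m jog '1 .001 0 0 0; 1 0 0 0 0'>/dev/null; python3 st.py
```

```text
t 8.8 org-frame mm [-87.5  83.6  85.3] yawerr deg 0.01 tilt [0. 0.] F [-0.99  0.02 -0.53] open 0.0
t 9.0 org-frame mm [-86.5  83.6  85.3] yawerr deg 0.01 tilt [0. 0.] F [-1.14 -0.13 -1.  ] open 0.0
t 9.2 org-frame mm [-86.3  83.6  85.3] yawerr deg 0.01 tilt [-0.002  0.   ] F [-4.57 -0.69  1.85] open 0.0
```

```bash
python3 -m jog '1 .001 0 0 0; 1 0 0 0 0'>/dev/null; python3 st.py;
```

```text
t 9.4 org-frame mm [-86.3  83.6  85.3] yawerr deg 0.01 tilt [-0.004 -0.   ] F [-7.39  0.6   3.68] open 0.0
```

```bash
python3 -m jog '1 -.030 0 0 0; 1 -.036 0 0 0; 1 0 0 0 0'>/dev/null; python3 st.py; python3 - <<'E'
from bench import snapshot,masks_of
from h import *
import cv2
w=snapshot('wrist');t=snapshot('top');s=snapshot('side')
for c in ('wrist','top','side'):
  for n in ('latch_knob','latch'): print(c,n,[(round(m['score'],2),np.round(m['uv'],1)) for m in masks_of(c,n)[:2]])
print(w['fx'],w['cx'],w['cy'],list(w['position']),list(w['attitude']))
P=np.array([.6822,-.0176,0])+R.from_euler('z',.1034).apply([-.101,0,.098]);
CAM['wrist']=(w['fx'],w['cx'],w['cy'],w['position'],w['attitude'])
for c in CAM: print(c,proj(c,P))
a=cv2.resize(w['color'],(800,600),interpolation=2)
cv2.imwrite('pics/w4.png',a)
E
```

```text
t 9.7 org-frame mm [-156.2   83.2   84. ] yawerr deg 0.05 tilt [-0.006 -0.002] F [-0.25  0.23 -0.28] open 0.0
wrist latch_knob [(0.78, array([474.9, 116.9])), (0.55, array([461.9, 319.9]))]
wrist latch [(0.98, array([477.5, 119.1]))]
top latch_knob [(0.62, array([305.3, 190.8])), (0.49, array([264.4, 196.2]))]
top latch []
side latch_knob []
side latch [(0.64, array([270.8, 222.7]))]
333.56317191478064 277.58997302698555 216.14494752262772 [np.float64(0.5863009656515764), np.float64(0.056569479690311154), np.float64(0.22584654163943166)] [np.float64(0.10122940911351644), np.float64(0.7358369385654575), np.float64(-0.6633941536033621), np.float64(-0.09058037059993802)]
side [274.84775421 211.3459601 ]
top [270.92094695 199.66643722]
wrist [497.37951793 159.21399279]
```

View pics/w4.png

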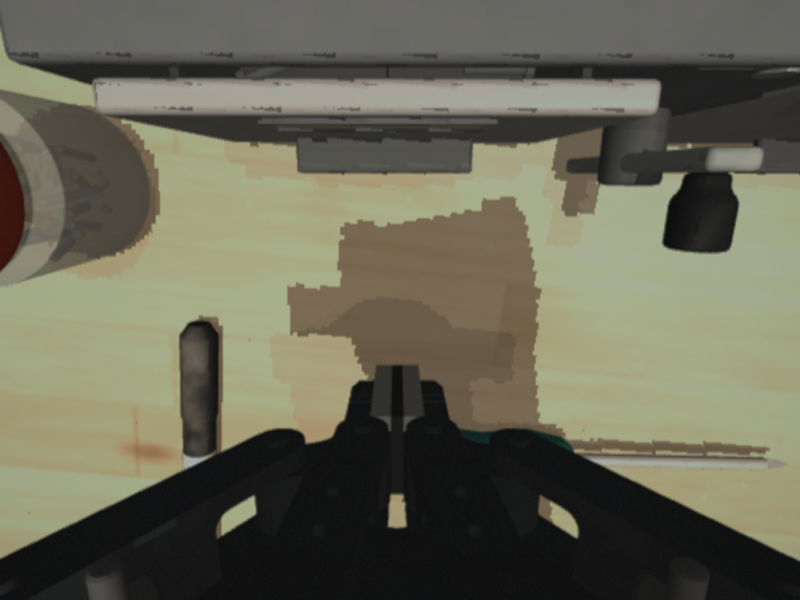

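The wrist view shows the left drawer front flush, and the knob at about (701,212) of the 800-wide picture, pointing up, slightly off the prediction. The shut tips are only about 14 mm wide in total.

```bash
python3 - <<'E'
from h import *
CAM['wrist']=(333.56317,277.58997,216.14495,[0.5863009656515764,0.056569479690311154,0.22584654163943166],[0.10122940911351644,0.7358369385654575,-0.6633941536033621,-0.09058037059993802])
for n,uv,z in [('knob top mid',(701,178),.106),('knob near end',(698,235),.098),('knob far(stem)',(706,175),.098),('bar end L',(706,160),.108),('bar end R',(763,160),.108),('drawer L top l',(95,112),.112),('drawer r',(659,112),.112),('tip l',(372,366),.085),('tip r',(420,366),.085)]:
    p=onz('wrist',np.array(uv)*.7,z);print(n,np.round(1e3*R.from_euler('z',.1034).inv().apply(p-[.6822,-.0176,0]),1))
E
```

```text
knob top mid [-88.3   9.7 106. ]
knob near end [-103.    3.   98.]
knob far(stem) [-87.6   3.6  98. ]
bar end L [-84.2  10.4 108. ]
bar end R [-84.2  -3.1 108. ]
drawer L top l [-74.1 150.6 112. ]
drawer r [-74.1  25.2 112. ]
tip l [-146.    91.3   85. ]
tip r [-146.    76.1   85. ]
```

```bash
sed -i 's/(.6822,-.0176,.1034)/(.6844,-.0139,.1034)/' st.py; python3 -m jog '1 0 .025 0 0; 1 0 .025 .005 0; 1 0 0 .005 0; 1 0 0 0 0; 1 0 0 0 0'>/dev/null; python3 st.py
```

```text
t 10.65 org-frame mm [-153.1   31.4   75.2] yawerr deg 0.08 tilt [-0.     0.001] F [0.3  0.48 0.19] open -0.0
```

```bash
python3 -m jog '1 .020 0 0 0; 1 .020 0 0 0; 1 .006 0 0 0; 1 0 0 0 0; 1 0 .005 0 0'>/dev/null; python3 st.py; python3 -m jog '1 0 .005 0 0; 1 0 .005 0 0; 1 0 .003 0 0; 1 0 .003 0 0;1 0 0 0 0'>/dev/null; python3 st.py
```

```text
t 11.15 org-frame mm [-108.1   26.6   75.1] yawerr deg 0.15 tilt [-0.002  0.001] F [-0.67 -0.06  0.33] open 0.0
t 11.65 org-frame mm [-107.9    8.2   74.9] yawerr deg -0.06 tilt [-0.001 -0.   ] F [-0.55  0.85 -0.48] open 0.0
```

```bash
python3 -m jog '1 0 .005 0 0; 1 0 .005 0 0; 1 0 .004 0 0; 1 0 .004 0 0;1 0 0 0 0'>/dev/null; python3 st.py; python3 - <<'E'
from bench import snapshot
import cv2,numpy as np
w=snapshot('wrist')['color'];t=snapshot('top')['color'][150:240,230:330]
cv2.imwrite('pics/w5.png',np.hstack([cv2.resize(w,(480,360)),cv2.resize(t,(320,360),interpolation=2)]))
E
```

```text
t 12.15 org-frame mm [-107.2  -10.    75.3] yawerr deg -0.06 tilt [ 0. -0.] F [ 0.51  2.46 -1.57] open 0.0
```

View pics/w5.png

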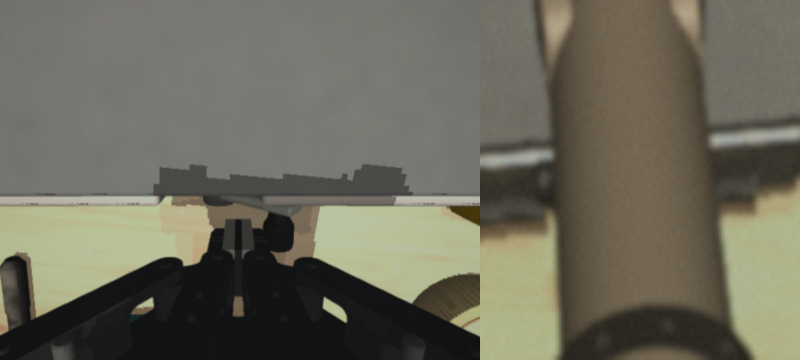

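The wrist crop shows the knob at about (280,232), pressed by the right side of the fingers and already swung part way; both drawer fronts are in line.

```bash
python3 -m jog '1 0 .003 0 0; 1 0 .003 0 0; 1 0 0 0 0; 1 0 -.006 0 0; 1 0 -.006 0 0'>/dev/null; python3 st.py; python3 -m jog '1 0 0 -.020 0; 1 0 0 -.020 0; 1 0 .020 0 0; 1 0 .017 0 0;1 0 0 0 0'>/dev/null; python3 st.py
```

```text
t 12.75 org-frame mm [-107.2   -4.4   75.5] yawerr deg -0.09 tilt [ 0.001 -0.002] F [-0.07 -1.31 -0.32] open 0.0
t 13.25 org-frame mm [-107.6  -44.5  115.5] yawerr deg -0.3 tilt [ 0.    -0.004] F [-0.36 -0.4  -0.27] open 0.0
```

```bash
python3 -m jog '1 0 -.005 0 0; 1 0 0 0 0; 1 0 0 .006 0; 1 0 0 .006 0; 1 0 0 0 0'>/dev/null; python3 st.py; python3 -m jog '1 0 0 .004 0; 1 0 0 .004 0; 1 0 0 .003 0; 1 0 .001 .003 0;1 0 0 0 0'>/dev/null; python3 st.py
```

```text
t 13.75 org-frame mm [-108.4  -34.5  101.7] yawerr deg 0.04 tilt [-0.003  0.   ] F [-0.93 -0.   -0.44] open 0.0
t 14.25 org-frame mm [-107.7  -36.4   88.7] yawerr deg -0.02 tilt [-0.001 -0.   ] F [ 0.59  0.31 -0.1 ] open -0.0
```

```bash
python3 -m jog '1 0 .001 .003 0; 1 0 .001 .003 0; 1 0 .001 .003 0; 1 0 .001 .003 0;1 0 0 0 0'>/dev/null; python3 st.py
```

```text
t 14.75 org-frame mm [-107.2  -40.8   77. ] yawerr deg -0.06 tilt [ 0. -0.] F [ 0.16 -0.85  1.71] open -0.0
```

```bash
python3 -m jog '1 0 0 .003 0; 1 0 0 .003 0; 1 0 0 .002 0; 1 0 0 0 0'>/dev/null; python3 st.py; python3 -m jog '1 0 0 .001 0; 1 0 0 .001 0; 1 0 0 0 0'>/dev/null; python3 st.py
```

```text
t 15.15 org-frame mm [-107.5  -39.5   68.7] yawerr deg 0.02 tilt [-0.001  0.001] F [ 0.35 -0.71  0.14] open 0.0
t 15.45 org-frame mm [-107.5  -39.8   67. ] yawerr deg 0.0 tilt [-0.001  0.   ] F [ 0.2  -0.33  0.84] open 0.0
```

```bash
python3 -m jog '1 0 0 .001 0; 1 0 0 0 0'>/dev/null; python3 st.py
```

```text
t 15.65 org-frame mm [-107.5  -40.    66.1] yawerr deg -0.0 tilt [-0.001  0.   ] F [-0.44 -1.26  0.94] open -0.0
```

```bash
python3 -m jog '1 0 0 .001 0; 1 0 0 0 0'>/dev/null; python3 st.py;python3 -m jog '1 0 0 .001 0; 1 0 0 0 0'>/dev/null; python3 st.py
```

```text
t 15.85 org-frame mm [-107.4  -40.    65.8] yawerr deg -0.0 tilt [-0. -0.] F [-1.35 -0.57  4.22] open -0.0
t 16.05 org-frame mm [-107.4  -40.1   65.6] yawerr deg -0.0 tilt [-0. -0.] F [-3.96  0.52  8.29] open 0.0
```

```bash
python3 -m jog '1 0 0 .0005 0; 1 0 0 0 0'>/dev/null; python3 st.py; python3 - <<'E'
from bench import snapshot
import cv2,numpy as np
w=snapshot('wrist')['color'][120:330,140:420]
cv2.imwrite('pics/w6.png',cv2.resize(w,(800,600),interpolation=2))
E
```

```text
t 16.25 org-frame mm [-107.4  -40.1   65.5] yawerr deg -0.0 tilt [-0. -0.] F [-3.62  1.3  10.92] open 0.0
```

View pics/w6.png

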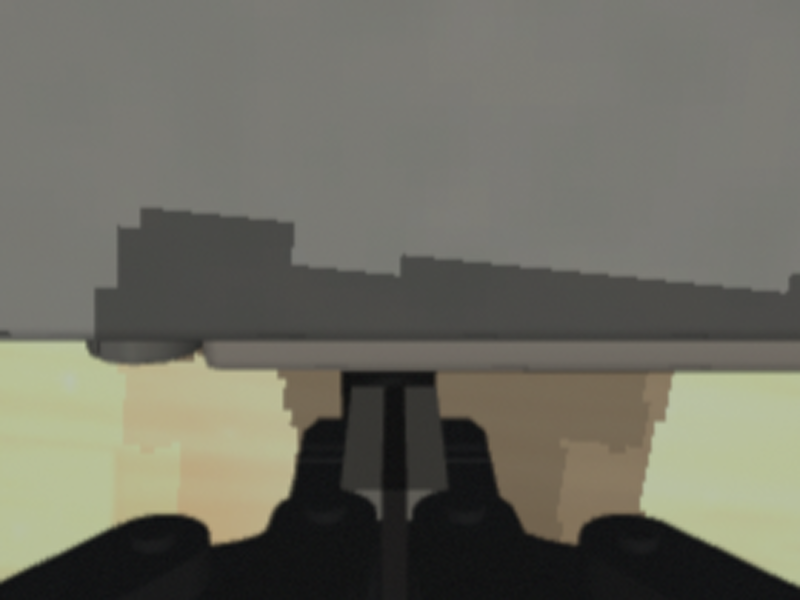

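The knob is under the tips and the tool has stopped at z ≈ 65.6 mm with the force rising, so the latch is on its stop. Next I withdraw and verify.

```bash
python3 -m jog '1 0 0 -.010 0; 1 0 0 -.020 0; 1 -.030 0 -.010 0; 1 -.045 0 -.015 0; 1 -.045 0 -.020 0'>/dev/null; python3 -m jog '1 -.045 0 -.020 0; 1 -.045 0 -.02 0; 1 0 0 0 0; 1 0 0 0 0'>/dev/null; python3 st.py; python3 - <<'E'
from bench import snapshot
import cv2,numpy as np
w=snapshot('wrist')['color'];t=snapshot('top')['color'];s=snapshot('side')['color']
t0=cv2.imread('pics/top0.png')
o=np.zeros((600,800,3),np.uint8)
o[:300,:400]=cv2.resize(w,(400,300));o[:300,400:]=cv2.resize(t[110:310,150:400],(400,300),interpolation=2)
o[300:,:400]=cv2.resize(s[160:310,200:400],(400,300),interpolation=2)
o[300:,400:]=cv2.resize(cv2.absdiff(t,t0)[110:310,150:400],(400,300))
cv2.imwrite('pics/f7.png',o)
E
```

```text
t 17.2 org-frame mm [-316.9  -40.3  179.7] yawerr deg -0.05 tilt [ 0.003 -0.001] F [ 0.98 -0.44  0.56] open -0.0
```

View pics/f7.png

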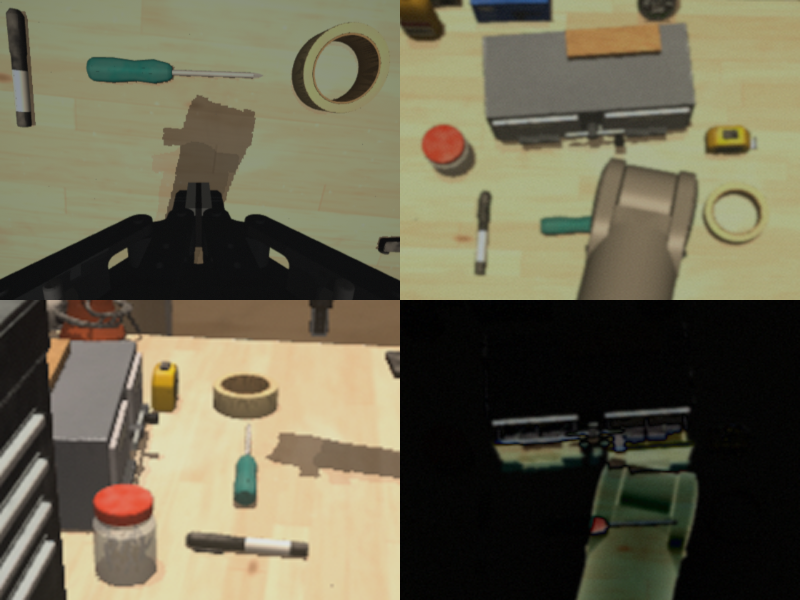

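The drawers are flush and the latch bar lies level, with the knob at about (620,142) in the top crop. The difference picture shows only the drawers, latch and arm changed.

```bash
python3 -c "
from bench import sign_off
print(sign_off())"
```

```text
the job is handed in; nothing more can be done
None
```

Both drawers were pushed fully home and then the latch was turned level against its stop; the organiser and everything around it stayed in place, the arm finished clear, and the job was handed in at about 17 s.

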